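# Square a picture frame up in the fitting jig

## Robot

A 6-joint arm with a two-finger parallel gripper is mounted at the origin on the work surface. World frame = base frame: x ahead of the robot, y to its left, z up, the work surface at z = 0. Lengths are in m, angles in rad, forces in N, time in s.
With the tool pointing down it reaches from about 0.325 to 0.9 m from the base axis. Payload 3.5 kg.
Tool frame: the origin (TCP) lies on the centre line of the jaws, within the pads' length; the fingertips stand 25 mm ahead of it and the grasp point (between the pads) lies 6 mm ahead of it; x points along the fingers, y is the direction in which the jaws open and shut, and the axes are right-handed (so a half turn about x gives the same grasp; the last joint's range is limited). The gripper opens to 85 mm and grips with 20 to 120 N. Pads are 22 mm wide; open, the fingers measure 114 mm over their backs; the gripper's body (76 mm by 85 mm) begins 54 mm behind the grasp point. The pads swing forward as they close: fully open they stand 13 mm farther back than shut.
Start: joints at [-1.249, 0.276, -0.026, 1.268, 0, 1.467], TCP at [0.258, -0.569, 0.256] pointing down, gripper open.
Joint ranges: [-3.12, 3.12], [-0.85, 1.88], [-1.08, 1.24], [-1.95, 2.15], [-1.57, 1.53], [-3.14, 3.14]. Speed limits (rad/s): [2.57, 2.57, 3.14, 3.14, 3.14, 3.14].

## Interface

Orientations are given as [roll, pitch, yaw] about the fixed x, y, z axes, in that order (R = Rz(yaw) Ry(pitch) Rx(roll)).
In Python, from station import sense, camera, hand_in gives the robot as it stands.
- The arm moves only by the shell command python3 -m pendant 'ROWS' [FORCE]. ROWS is a JSON object of lists of equal length, an entry for each row: "dr": the turn, a rotation vector about the tool's x, y, z in rad, a list of three; "slide": the shift along the tool's x, y, z in m, a list of three; "jaw": the opening, from -1 (shut) to 1 (fully open). A call has 1 to 5 rows; each row is the pose to reach, as a shift and turn from the pose commanded when the call began, along the tool's axes at that moment; what a row does not reach only later rows make up. A row lasts 1/12 s, in which the tool goes at most 41.7 mm and 7.16 degrees, less where a joint would pass 70% of its speed; a pose out of reach is approached as far as the arm can. A call with a gripper value outside its range is refused whole. The fingers move at their own pace and stop on an object; FORCE is the grip in N (left out, the last holds). Time passes only in rows, so rows that repeat a pose let the fingers close. It gives the time, the measured TCP pose, the force and the opening at its end, in the units of the state.
- sense(): the state, without advancing time (a new reading comes with each control period).
- camera(name): name is "scene" or "top"; returns a dict with "pixels" (420x560x3 uint8, blue, green, red), "depth" (420x560 float32, m along the optical axis (not along the pixel's ray), 0 where there is no reading), "fov_y" (degrees; the focal length in pixels is half the picture's height over the tangent of half this angle, whatever the lens; pixels are square), "cx", "cy" (the principal point, pixels), "rvec" (rotation vector, rad) and "tvec" (3), from world to camera coordinates, as OpenCV has them. Camera axes: x right, y down, z forward; pixel columns grow to the right and rows downward; lengths in m; the calibration is good to about 2 mm. A picture is of the moment at which its call begins.
- hand_in(): hands the job in, once; it reports no verdict.
The state is a dict: "t": time; "joint_pos": joint angles; "qd": joint speeds; "joint_torque": joint torques, N m; "eef_pos": TCP position; "ee_rot": TCP orientation; "ft_force": force on the tool from outside, world axes, zero at the start; "torque": the same for the moment, N m; "opening": finger opening in m.
Only numpy, scipy, OpenCV 4.12 (cv2) and the standard library are available. Lean on these libraries where they do the work, as an engineer would, in place of code of your own. Each camera call takes 0.05 s, during which the arm holds its last target.

## Task

Set the small white picture frame up square in the fitting jig: push it along the jig's board, never lifting it, until it lies flush against both the long back fence and the short end fence, and push the jig's wooden sliding stop snug up against the frame's free end so that it is trapped there. Do it all by pushing with the fingers, pick nothing up, and leave the jars, tools and other things on the bench where they are.

Things in the scene. Friction and masses are not known exactly. Their poses are not given: they have to be found in the camera images.
- jig: Fitting jig screwed to the bench: plywood board 300 (x) x 460 (y) x 15 mm thick, origin at the centre of its underside on the bench; its x points away from the robot (give or take its yaw), y to the left. Two fixed beech fences at right angles stand on it. A frame flush against both has its centre at x 55, y 90 mm. The sliding stop's T-track is flush with the board, along y at x 55 mm.
- back_fence (a point): Middle of the working face of the long back fence, which faces the robot: at x +120, y 0 mm of the jig, 29 mm above the bench. The fence runs along the jig's y from -168 to +172 mm, is 28 mm thick and stands 28 mm above the board (top 43 mm above the bench).
- end_fence (a point): Middle of the working face of the short end fence, which faces right (-y): at x 42.5, y +180 mm of the jig, 29 mm above the bench. The fence runs along the jig's x from -25 to +110 mm, is 28 mm thick and stands 28 mm above the board.
- picture: Small white picture frame with a pen drawing of a ship, loose, lying face up on the jig's board: 130 (x) x 180 (y) x 20 mm high, about 0.35 kg, moulding 17 mm wide, picture recessed 11 mm. Origin at the centre of its underside, z up, long sides along its y, x roughly away from the robot. It starts askew, off both fences, between the end fence and the sliding stop.
- slide_stop (a joint): Travel of the sliding stop along its track, m: 0 at the right-hand (-y) end, growing to the left, towards the end fence; 0.16 when it touches a frame that is flush against the end fence; end of track 0.185. It takes about 2 N to slide and stays where it is left.
- stop_face (a point): Centre of the sliding stop's working (left, +y) face, 16 mm above the board. The stop is a beech block with an aluminium plate on its right-hand side, where it is pushed (plate 27 mm high). It measures 60 mm along the jig's x and 40.5 mm along y (from this face to the right); its top is 32.5 mm above the board.
- paint_jar: Small amber jar with a white cap, 44 mm across, 48 mm high, standing on the jig's board at its near right corner; origin at the centre of its underside. To be left alone.
- wax_tin: Flat round tin, 44 mm across, 20 mm high, on the jig's board at its near left corner; origin under its centre. To be left alone.
- glue_bottle: Yellow glue bottle, 56 mm across, 165 mm high, standing on the bench to the left or right of the jig; origin under its centre. To be left alone.
- can: Red drinks can, 66 mm across, 115 mm high, standing on the bench to the left or right of the jig; origin under its centre. To be left alone.
- hammer: Hammer 250 mm long, lying on the bench to the right; origin under it, handle to its -x. To be left alone.
- screwdriver: Screwdriver 200 mm long, lying on the bench to the left; origin under it, handle to its -x. To be left alone.
- amp_knob: Black amplifier control knob, 32 mm across, 18 mm high, on the bench just left of the jig; origin under its centre. To be left alone.
Things that resemble listed ones, but are neither listed nor needed, are in the scene too. Leave any red look-alike of the picture alone.

How it is judged:
By the outcome, as a careful person would: the job done as asked, in the order asked, and still so for the second after the job is handed in, with the robot touching nothing.
It also fails if it takes over 46 s, if anything falls off the work surface, if the arm or the gripper's body presses on something with over 40 N, if the wrist force passes 120 N, or if a joint passes its speed limit or range.

## Working session

There is one attempt and no reset: what is moved stays moved. The work goes in short steps, Python scripts to look and compute and a shell command to move; the robot and the scene stay as the last step left them, time stands still between calls to the robot, and variables do not carry over. Pictures are saved under pics/ and viewed, and the job is handed in when it is done.

```bash
ls; mkdir -p pics; cat > h.py <<'E'
import numpy as np,cv2
from station import sense,camera
def load(n):
    d=np.load(f'{n}.npz'); return {k:d[k] for k in d}
def snap(cam,n):
    c=camera(cam); np.savez(f'{n}.npz',**c); cv2.imwrite(f'pics/{n}.png',c['pixels']); return c
def K(c):
    f=210/np.tan(np.radians(float(c['fov_y']))/2); return f
def at(c,u,v,z=None):
    R=cv2.Rodrigues(np.array(c['rvec'],float))[0]; t=np.array(c['tvec'],float).ravel(); f=K(c)
    ray=np.array([(u-float(c['cx']))/f,(v-float(c['cy']))/f,1.])
    o=-R.T@t; d=R.T@ray
    if z is None: s=float(c['depth'][int(round(v)),int(round(u))])
    else: s=(z-o[2])/d[2]
    return o+s*d
def proj(c,P):
    R=cv2.Rodrigues(np.array(c['rvec'],float))[0]; t=np.array(c['tvec'],float).ravel(); f=K(c)
    p=np.atleast_2d(P)@R.T+t; return np.c_[p[:,0]/p[:,2]*f+float(c['cx']),p[:,1]/p[:,2]*f+float(c['cy'])]
def crop(n,x0,y0,x1,y1,k,out):
    im=cv2.imread(f'pics/{n}.png')[y0:y1,x0:x1]; cv2.imwrite(f'pics/{out}.png',cv2.resize(im,None,fx=k,fy=k,interpolation=cv2.INTER_CUBIC))
E
python3 - <<'E'
from h import *
c=snap('top','top0'); snap('scene','scene0'); print(sense())
print(c['fov_y'],c['cx'],c['cy'],c['rvec'],c['tvec'])
E
```

```text
pics
{'t': 0.1, 'joint_pos': array([-1.24939773e+00,  2.77123027e-01, -2.77616539e-02,  1.26802209e+00,
        7.30329873e-06,  1.46740604e+00]), 'qd': array([ 0.00109998, -0.00084365,  0.00379034, -0.00019492, -0.00192399,
       -0.00032989]), 'joint_torque': array([ 2.96177332e-04, -4.46708035e+01,  2.96128428e+01,  8.50079785e-03,
       -6.05712762e-05,  4.12457082e-07]), 'eef_pos': array([ 0.25736569, -0.56881517,  0.255222  ]), 'ee_rot': array([-1.67764715,  1.56868587,  1.88873438]), 'ft_force': array([-0.35374358, -0.12859901, -0.45579764]), 'torque': array([ 0.10766223, -0.0858012 ,  0.03600972]), 'opening': 0.08514065660485186}
52.5423901448441 278.0405512038923 208.73059441491978 [ 2.10327966 -2.14466207  0.18758978] [-6.13189709e-04  4.69272296e-01  1.22629773e+00]
```

View pics/top0.png

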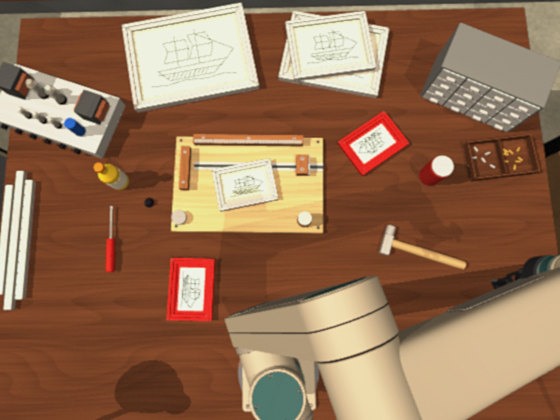

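View pics/scene0.png

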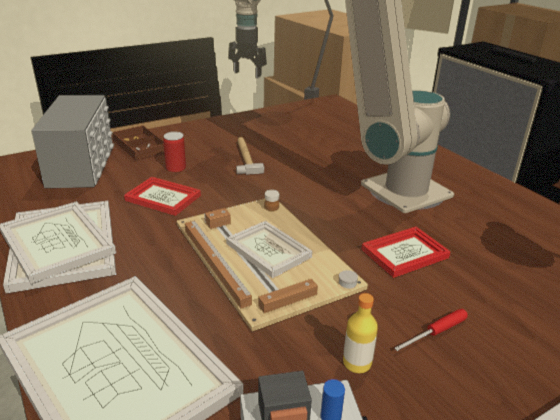

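The top view has +x up and +y left. The jig spans about (172–325, 135–232), the frame is at (246,185), the stop at (302,165), the end fence at (185,167) and the back fence at (248,140). I'll enlarge it.

```bash
python3 - <<'E'
from h import *
crop('top0',165,125,335,240,4.7,'top0c')
E
```

```text
(no output)
```

View pics/top0c.png

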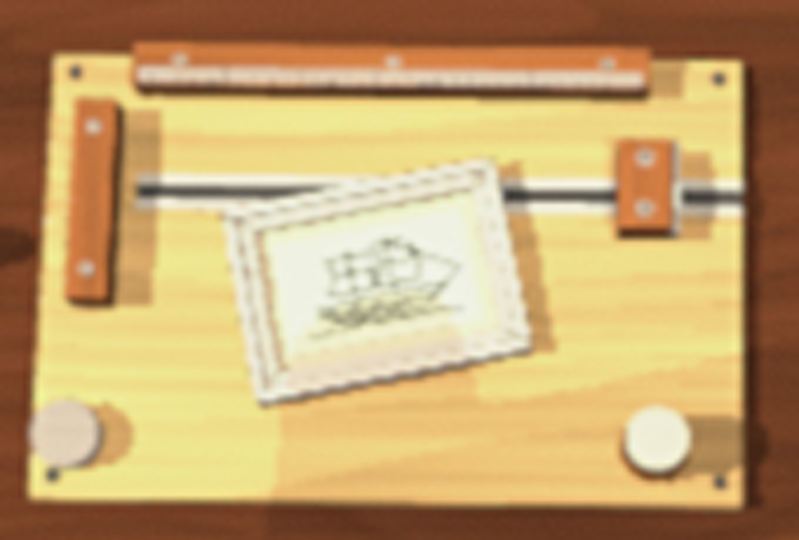

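```bash
cat >> h.py <<'E'
def rigid(L,W):
    L=np.array(L);W=np.array(W);l=L-L.mean(0);w=W-W.mean(0)
    a=np.arctan2((l[:,0]*w[:,1]-l[:,1]*w[:,0]).sum(),(l*w).sum())
    R=np.array([[np.cos(a),-np.sin(a)],[np.sin(a),np.cos(a)]]); t=W.mean(0)-R@L.mean(0)
    return a,t,np.linalg.norm(L@R.T+t-W,axis=1)*1000
E
python3 - <<'E'
from h import *
np.set_printoptions(precision=4,suppress=True)
c=load('top0'); q=lambda X,Y,z: at(c,165+X/4.7-.4,125+Y/4.7-.4,z)[:2]
J=[q(52,55,.015),q(743,62,.015),q(743,508,.015),q(28,498,.015)]
r=rigid([(.15,.23),(.15,-.23),(-.15,-.23),(-.15,.23)],J);print('jig',r)
a,t,_=r;R=np.array([[np.cos(a),-np.sin(a)],[np.sin(a),np.cos(a)]])
F=[q(225,212,.035),q(492,158,.035),q(532,350,.035),q(262,405,.035)]
f=rigid([(.065,.09),(.065,-.09),(-.065,-.09),(-.065,.09)],F);print('frame',f, 'in jig',R.T@(f[1]-t),np.degrees(f[0]-a))
for n,X,Y,z in [('stop tl',618,140,.0475),('stop bl',618,232,.0475),('bf L',138,92,.043),('bf R',645,95,.043),('ef t',118,102,.043),('ef b',108,300,.043),('jar',657,440,.063),('tin',65,433,.035),]:
    print(n,R.T@(q(X,Y,z)-t))
for P in[(300,165),(248,140),(186,168),(250,175),(305,218),(180,217),(220,150)]: print(P,at(c,*P))
E
```

```text
jig (np.float64(-0.032761345094808325), array([0.5557, 0.0821]), array([1.6273, 1.4969, 0.0919, 0.4037]))
frame (np.float64(0.1860599248153917), array([0.5481, 0.0891]), array([1.3608, 1.4808, 1.9528, 2.0357])) in jig [-0.0078  0.0068] 12.537535233547494
stop tl [ 0.0844 -0.1472]
stop bl [ 0.0229 -0.1476]
bf L [0.1148 0.1664]
bf R [ 0.1166 -0.1648]
ef t [0.1078 0.1792]
ef b [-0.0248  0.1788]
jar [-0.1144 -0.1722]
tin [-0.1102  0.2035]
(300, 165) [ 0.6005 -0.0786  0.051 ]
(248, 140) [0.685  0.0784 0.0452]
(186, 168) [0.6001 0.2672 0.0447]
(250, 175) [0.5798 0.0745 0.0236]
(305, 218) [ 0.436  -0.0879  0.0648]
(180, 217) [0.4509 0.2838 0.0374]
(220, 150) [0.6643 0.1683 0.0165]
```

```bash
cat >> h.py <<'E'
from scipy.spatial.transform import Rotation as Ro
JT=np.array([.5557,.0821]);JA=-.03276
JR=np.array([[np.cos(JA),-np.sin(JA)],[np.sin(JA),np.cos(JA)]])
def j2w(p): return JR@np.array(p)+JT
def w2j(p): return JR.T@(np.array(p)[:2]-JT)
def tool():
    s=sense(); return s['eef_pos'],Ro.from_euler('xyz',s['ee_rot']).as_matrix()
def plan(jx,jy,z,jawyaw):
    """jawyaw: angle of tool y in the jig frame; tool x down"""
    p,R=tool(); w=np.r_[j2w((jx,jy)),z]
    y=np.array([np.cos(JA+jawyaw),np.sin(JA+jawyaw),0]); x=np.array([0,0,-1.]); best=None
    for s in(1,-1):
        T=np.c_[x,s*y,np.cross(x,s*y)]; dr=Ro.from_matrix(R.T@T).as_rotvec()
        print('slide',(R.T@(w-p)).round(4),'dr',dr.round(4),np.degrees(np.linalg.norm(dr)).round(1))
def st():
    s=sense(); p,R=tool(); print('t',round(s['t'],2),'tcp',p.round(4),'jig',w2j(p).round(4),'q',s['joint_pos'].round(2),'F',s['ft_force'].round(1),'open',round(s['opening'],4)); print('R',R.round(3).tolist())
E
python3 - <<'E'
from h import *
st(); plan(-.13,.01,.12,np.pi/2)
c=load('scene0'); print(proj(c,[[.2574,-.5688,.2302],[.2574,-.5688,.2552]]))
crop('scene0',210,0,290,100,6,'s0c')
E
```

```text
t 0.1 tcp [ 0.2574 -0.5688  0.2552] jig [-0.2769 -0.6603] q [-1.25  0.28 -0.03  1.27  0.    1.47] F [-0.4 -0.1 -0.5] open 0.0851
R [[-0.001, 0.412, -0.911], [0.002, -0.911, -0.412], [-1.0, -0.002, -0.0]]
slide [ 0.1364 -0.5362 -0.4278] dr [-2.684e+00 -2.900e-03  4.000e-04] 153.8
slide [ 0.1364 -0.5362 -0.4278] dr [4.575e-01 3.000e-04 2.100e-03] 26.2
[[246.74698914  78.72332179]
 [246.69992537  71.58945858]]
```

View pics/s0c.png

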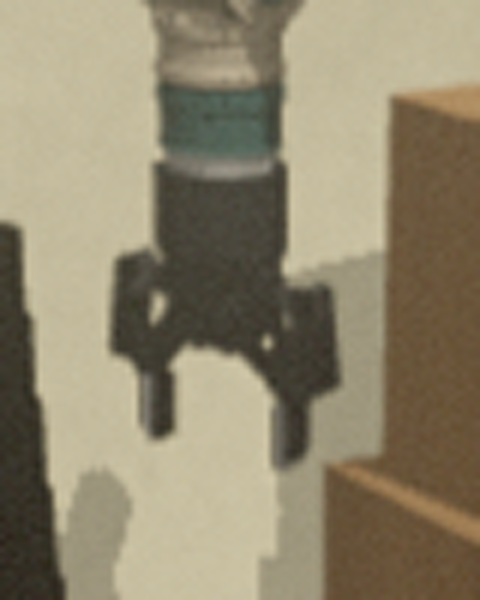

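```bash
python3 -m pendant '{"slide":[[0.01,-0.03,-0.025],[0.02,-0.06,-0.05],[0.03,-0.09,-0.075],[0.04,-0.12,-0.1],[0.05,-0.15,-0.12]],"dr":[[0.09,0,0],[0.18,0,0],[0.27,0,0],[0.36,0,0],[0.4575,0,0.002]],"jaw":[1,1,1,1,1]}'; python3 -c "
from h import *
st(); plan(-.125,.01,.15,np.pi/2)"
```

```text
t: 0.52
eef_pos: [0.3053, -0.3811, 0.2053]
ee_rot: [2.043, 1.57, -1.136]
ft_force: [-0.5, -0.1, 0.3]
opening: 0.0854
t 0.52 tcp [ 0.3053 -0.3811  0.2053] jig [-0.2351 -0.4712] q [-1.03  0.07 -0.39  1.11 -0.    2.15] F [-0.5 -0.1  0.3] open 0.0854
R [[0.0, -0.037, -0.999], [-0.001, -0.999, 0.037], [-1.0, 0.001, -0.0]]
slide [ 0.0549 -0.4817 -0.1079] dr [ 3.1371e+00 -1.5000e-03  7.0000e-04] 179.7
slide [ 0.0549 -0.4817 -0.1079] dr [-0.0045 -0.0005 -0.0009] 0.3
```

```bash
python3 -m pendant '{"slide":[[0,-0.04,-0.01],[0,-0.08,-0.02],[0,-0.12,-0.03],[0,-0.16,-0.04],[0,-0.2,-0.045]],"dr":[[0,0,0],[0,0,0],[0,0,0],[0,0,0],[0,0,0]],"jaw":[1,1,1,1,1]}'; python3 -m pendant '{"slide":[[0.01,-0.04,-0.01],[0.02,-0.08,-0.02],[0.03,-0.12,-0.03],[0.04,-0.16,-0.04],[0.05,-0.2,-0.05]],"dr":[[0,0,0],[0,0,0],[0,0,0],[0,0,0],[0,0,0]],"jaw":[1,1,1,1,1]}';python3 -m pendant '{"slide":[[0.0,-0.04,-0.005],[0.0,-0.08,-0.01],[0,-0.08,-0.01]],"dr":[[0,0,0],[0,0,0],[0,0,0]],"jaw":[1,1,1]}'; python3 -c "
from h import *
st(); plan(-.125,.01,.036,np.pi/2)"
```

```text
t: 0.93
eef_pos: [0.3569, -0.183, 0.2058]
ee_rot: [2.086, 1.569, -1.089]
ft_force: [0.6, -0.1, 0.2]
opening: 0.0858
t: 1.35
eef_pos: [0.4119, 0.0118, 0.156]
ee_rot: [1.953, 1.569, -1.222]
ft_force: [1.7, 0.6, 0.3]
opening: 0.0853
t: 1.6
eef_pos: [0.4249, 0.069, 0.156]
ee_rot: [-1.579, 1.554, 1.564]
ft_force: [-0.0, -0.6, -0.5]
opening: 0.0854
t 1.6 tcp [0.4249 0.069  0.156 ] jig [-0.1303 -0.0174] q [-0.    0.01 -0.56  1.    0.02  3.14] F [-0.  -0.6 -0.5] open 0.0854
R [[0.0, 0.001, -1.0], [0.017, -1.0, -0.001], [-1.0, -0.017, -0.0]]
slide [ 0.1204 -0.0252 -0.0062] dr [-3.1079e+00 -2.6400e-02  2.0000e-04] 178.1
slide [ 0.1204 -0.0252 -0.0062] dr [0.0336 0.0002 0.017 ] 2.2
```

```bash
for i in 1; do python3 -m pendant '{"slide":[[0,0,0],[0,0,0],[0,0,0],[0,0,0],[0,0,0]],"dr":[[-0.12,0,0],[-0.24,0,0],[-0.36,0,0],[-0.48,0,0],[-0.6,0,0]],"jaw":[1,1,1,1,1]}'; done; python3 -m pendant '{"slide":[[0,0,0],[0,0,0],[0,0,0],[0,0,0],[0,0,0]],"dr":[[-0.12,0,0],[-0.24,0,0],[-0.36,0,0],[-0.48,0,0],[-0.6,0,0]],"jaw":[1,1,1,1,1]}'; python3 -m pendant '{"slide":[[0,0,0],[0,0,0],[0,0,0],[0,0,0],[0,0,0]],"dr":[[-0.12,0,0],[-0.24,0,0],[-0.36,0,0],[-0.48,0,0],[-0.6,0,0]],"jaw":[1,1,1,1,1]}';python3 -m pendant '{"slide":[[0,0,0],[0,0,0],[0,0,0],[0,0,0],[0,0,0]],"dr":[[-0.12,0,0],[-0.24,0,0],[-0.36,0,0],[-0.48,0,0],[-0.6,0,0]],"jaw":[1,1,1,1,1]}';python3 -m pendant '{"slide":[[0,0,0],[0,0,0],[0,0,0],[0,0,0],[0,0,0]],"dr":[[-0.12,0,0],[-0.24,0,0],[-0.36,0,0],[-0.48,0,0],[-0.6,0,0]],"jaw":[1,1,1,1,1]}'; python3 -c "
from h import *
st(); plan(-.128,.01,.036,np.pi/2)"
```

```text
t: 2.02
eef_pos: [0.4241, 0.0649, 0.1561]
ee_rot: [-2.139, 1.556, 1.601]
ft_force: [-0.6, 1.0, -0.8]
opening: 0.0855
t: 2.43
eef_pos: [0.4241, 0.0648, 0.1561]
ee_rot: [-2.737, 1.556, 1.603]
ft_force: [-0.4, 0.5, -0.9]
opening: 0.0852
t: 2.85
eef_pos: [0.4241, 0.0648, 0.1561]
ee_rot: [2.943, 1.556, 1.599]
ft_force: [-0.5, -0.3, 0.1]
opening: 0.0853
t: 3.27
eef_pos: [0.4241, 0.0648, 0.1561]
ee_rot: [2.346, 1.556, 1.603]
ft_force: [-0.0, 0.2, -0.3]
opening: 0.0853
t: 3.68
eef_pos: [0.4241, 0.0648, 0.1561]
ee_rot: [1.74, 1.556, 1.597]
ft_force: [-0.6, -0.4, -0.5]
opening: 0.0854
t 3.68 tcp [0.4241 0.0648 0.1561] jig [-0.131  -0.0216] q [-0.01  0.01 -0.57  1.    0.01  0.13] F [-0.6 -0.4 -0.5] open 0.0854
R [[-0.0, 0.143, 0.99], [0.015, 0.99, -0.143], [-1.0, 0.015, -0.002]]
slide [ 0.1206  0.03   -0.0002] dr [-0.1107 -0.0017 -0.0147] 6.4
slide [ 0.1206  0.03   -0.0002] dr [ 3.0308e+00 -2.2300e-02  2.6000e-03] 173.7
```

```bash
python3 -m pendant '{"slide":[[0.02,0.03,0],[0.05,0.03,0],[0.085,0.03,0],[0.085,0.03,0]],"dr":[[-0.11,-0.002,-0.015],[-0.11,-0.002,-0.015],[-0.11,-0.002,-0.015],[-0.11,-0.002,-0.015]],"jaw":[1,1,1,1]}'; python3 -c "
from h import *
st(); plan(-.128,.01,.036,np.pi/2);snap('scene','s1')"
```

```text
t: 4.02
eef_pos: [0.4234, 0.0959, 0.0667]
ee_rot: [-2.998, 1.56, -3.037]
ft_force: [-2.2, -0.5, -0.8]
opening: 0.0852
t 4.02 tcp [0.4234 0.0959 0.0667] jig [-0.1327  0.0094] q [ 0.07  0.14 -0.65  0.79 -0.    0.11] F [-2.2 -0.5 -0.8] open 0.0852
R [[-0.011, 0.038, 0.999], [-0.001, 0.999, -0.038], [-1.0, -0.002, -0.011]]
slide [0.0307 0.0007 0.005 ] dr [-0.0054 -0.0106  0.0015] 0.7
slide [0.0307 0.0007 0.005 ] dr [3.1361e+00 2.4000e-03 1.6700e-02] 179.7
```

View pics/s1.png

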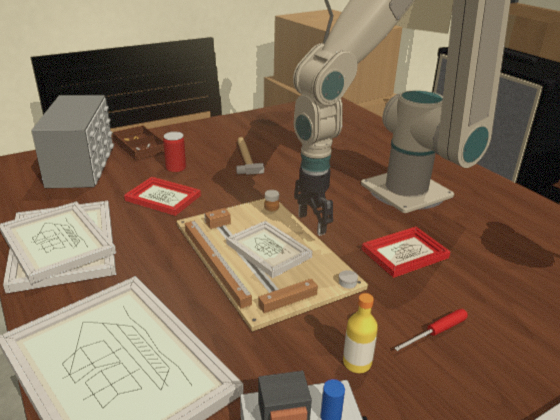

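The gripper is in front of the jig, at about (318,215), and clear of the jar and tin. I'll descend and push the near long side.

```bash
python3 -m pendant '{"slide":[[0.015,0,0],[0.031,0,0],[0.031,0,0]],"dr":[[0,-0.01,0],[0,-0.01,0],[0,-0.01,0]],"jaw":[1,1,1]}'; python3 -m pendant '{"slide":[[0,0,0.008],[0,0,0.016],[0,0,0.024],[0,0,0.032],[0,0,0.04]],"dr":[[0,0,0],[0,0,0],[0,0,0],[0,0,0],[0,0,0]],"jaw":[1,1,1,1,1]}';  python3 -c "
from h import *
st(); snap('top','t2');crop('t2',165,125,335,240,4.7,'t2c')"
```

```text
t: 4.32
eef_pos: [0.428, 0.0961, 0.0405]
ee_rot: [-0.014, 1.562, -0.052]
ft_force: [-0.0, 0.6, -0.6]
opening: 0.0851
t: 4.73
eef_pos: [0.4695, 0.0958, 0.0419]
ee_rot: [0.158, 1.561, 0.121]
ft_force: [-3.5, 0.8, 1.5]
opening: 0.0853
t 4.73 tcp [0.4695 0.0958 0.0419] jig [-0.0866  0.0108] q [ 0.07  0.24 -0.59  0.73  0.    0.1 ] F [-3.5  0.8  1.5] open 0.0853
R [[0.01, 0.036, 0.999], [0.001, 0.999, -0.036], [-1.0, 0.002, 0.01]]
```

View pics/t2c.png

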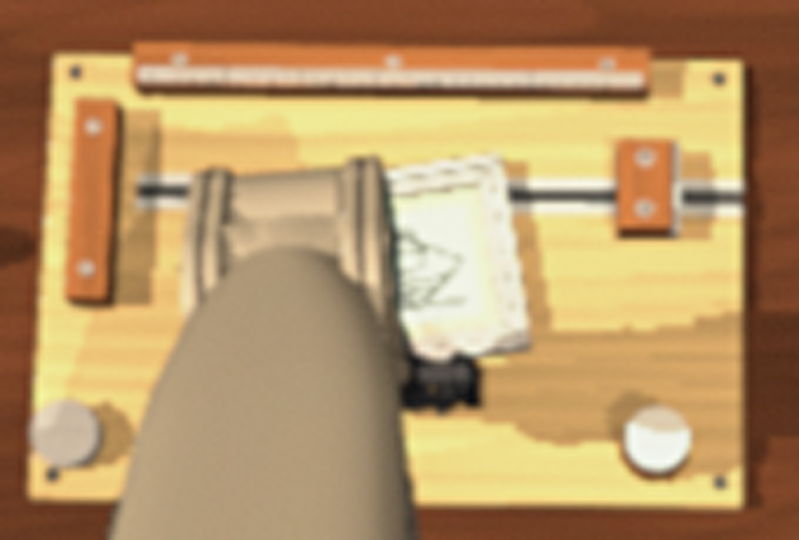

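The frame has started turning, with a finger against its near side. The tips are higher than planned, so I'll back off, lower and push on.

```bash
python3 -m pendant '{"slide":[[0,0,-0.015],[0.007,0,-0.015],[0.007,0,-0.015]],"dr":[[0,-0.01,0],[0,-0.015,0],[0,-0.02,0]],"jaw":[1,1,1]}'; python3 -c "
from h import *
st(); plan(-.021,.01,.034,np.pi/2)"
```

```text
t: 5.03
eef_pos: [0.4532, 0.0959, 0.033]
ee_rot: [-0.0, 1.541, -0.037]
ft_force: [0.7, -0.3, -0.1]
opening: 0.0852
t 5.03 tcp [0.4532 0.0959 0.033 ] jig [-0.1029  0.0104] q [ 0.07  0.22 -0.65  0.68 -0.    0.11] F [ 0.7 -0.3 -0.1] open 0.0852
R [[0.03, 0.037, 0.999], [-0.001, 0.999, -0.037], [-1.0, -0.0, 0.03]]
slide [ 0.0015 -0.0001  0.0819] dr [-0.0042  0.0297  0.0001] 1.7
slide [ 0.0015 -0.0001  0.0819] dr [ 3.137e+00  1.000e-04 -4.660e-02] 179.8
```

```bash
python3 -m pendant '{"slide":[[0.001,0,0.008],[0.001,0,0.016],[0.001,0,0.024],[0.001,0,0.032],[0.0015,0,0.04]],"dr":[[0,0.03,0],[0,0.03,0],[0,0.03,0],[0,0.03,0],[0,0.03,0]],"jaw":[1,1,1,1,1]}';  python3 -c "
from h import *
st(); plan(-.021,.01,.034,np.pi/2)"
```

```text
t: 5.45
eef_pos: [0.4943, 0.0948, 0.0336]
ee_rot: [1.828, 1.57, 1.792]
ft_force: [-3.6, 2.1, 1.5]
opening: 0.0852
t 5.45 tcp [0.4943 0.0948 0.0336] jig [-0.0618  0.0107] q [ 0.06  0.29 -0.54  0.74  0.    0.1 ] F [-3.6  2.1  1.5] open 0.0852
R [[-0.0, 0.037, 0.999], [0.001, 0.999, -0.037], [-1.0, 0.001, -0.0]]
slide [-0.0004 -0.0005  0.0408] dr [-0.0038 -0.0003 -0.0012] 0.2
slide [-0.0004 -0.0005  0.0408] dr [ 3.1378e+00 -1.9000e-03  5.0000e-04] 179.8
```

```bash
python3 -m pendant '{"slide":[[0,0,0.008],[0,0,0.016],[0,0,0.024],[0,0,0.03],[0,0,0.033]],"dr":[[-0.004,0,0],[-0.004,0,0],[-0.004,0,0],[-0.004,0,0],[-0.004,0,0]],"jaw":[1,1,1,1,1]}';  python3 -c "
from h import *
st(); plan(-.021,.01,.034,np.pi/2);snap('top','t3');crop('t3',165,125,335,240,4.7,'t3c');snap('scene','s3')"
```

```text
t: 5.87
eef_pos: [0.5286, 0.0931, 0.0339]
ee_rot: [0.074, 1.569, 0.041]
ft_force: [-2.8, 0.4, 1.4]
opening: 0.0855
t 5.87 tcp [0.5286 0.0931 0.0339] jig [-0.0275  0.0101] q [ 0.05  0.34 -0.47  0.76 -0.    0.09] F [-2.8  0.4  1.4] open 0.0855
R [[0.002, 0.033, 0.999], [0.0, 0.999, -0.033], [-1.0, 0.0, 0.002]]
slide [-0.0001 -0.0001  0.0065] dr [-0.0006  0.0021 -0.0002] 0.1
slide [-0.0001 -0.0001  0.0065] dr [ 3.1409e+00 -2.0000e-04 -3.4000e-03] 180.0
```

View pics/t3c.png

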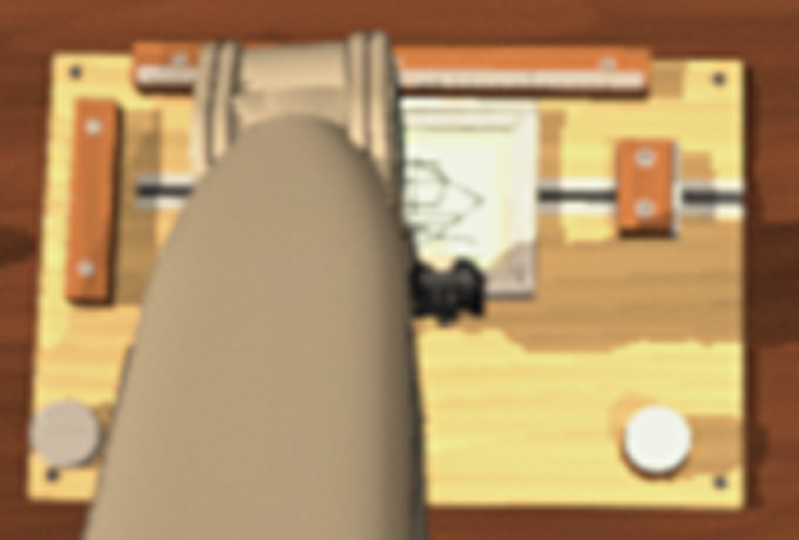

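View pics/s3.png

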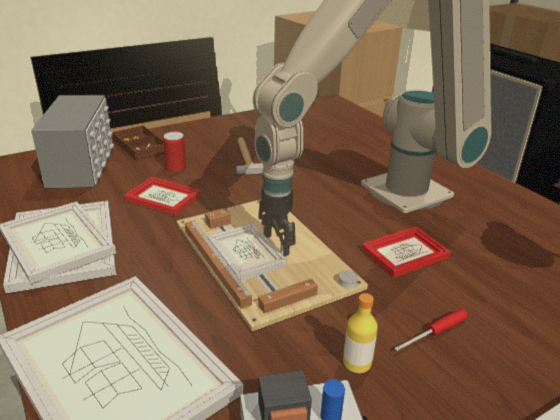

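The frame is square and about 5 mm short of the back fence, with its right edge at crop x≈537 and the stop at 618. I'll close the gap slowly, watching the force.

```bash
python3 -m pendant '{"slide":[[0,0,0.002],[0,0,0.004],[0,0,0.006],[0,0,0.008]],"dr":[[0,0,0],[0,0,0],[0,0,0],[0,0,0]],"jaw":[1,1,1,1]}';  python3 -c "
from h import *
st()"
```

```text
t: 6.3
eef_pos: [0.5331, 0.0931, 0.0338]
ee_rot: [3.092, 1.568, 3.059]
ft_force: [-5.4, 1.1, 4.2]
opening: 0.0853
t 6.3 tcp [0.5331 0.0931 0.0338] jig [-0.023   0.0102] q [ 0.05  0.35 -0.45  0.77  0.    0.09] F [-5.4  1.1  4.2] open 0.0853
R [[-0.003, 0.033, 0.999], [0.0, 0.999, -0.033], [-1.0, 0.0, -0.003]]
```

```bash
python3 -m pendant '{"slide":[[0,0,0.002],[0,0,0.004],[0,0,0.004]],"dr":[[0,0,0],[0,0,0],[0,0,0]],"jaw":[1,1,1]}';  python3 -c "
from h import *
st()"
```

```text
t: 6.55
eef_pos: [0.5348, 0.093, 0.0333]
ee_rot: [3.133, 1.563, 3.1]
ft_force: [-9.8, 0.8, 7.1]
opening: 0.0856
t 6.55 tcp [0.5348 0.093  0.0333] jig [-0.0212  0.0102] q [ 0.05  0.35 -0.45  0.78  0.    0.09] F [-9.8  0.8  7.1] open 0.0856
R [[-0.007, 0.033, 0.999], [0.0, 0.999, -0.033], [-1.0, 0.0, -0.007]]
```

```bash
python3 -m pendant '{"slide":[[0,0,-0.01],[0,0,-0.025],[-0.03,0,-0.025],[-0.07,0,-0.025],[-0.09,0,-0.025]],"dr":[[0,0,0],[0,0,0],[0,0,0],[0,0,0],[0,0,0]],"jaw":[1,1,1,1,1]}';  python3 -c "
from h import *
st();plan(.055,-.115,.12,0)"
```

```text
t: 6.97
eef_pos: [0.516, 0.0939, 0.1275]
ee_rot: [0.13, 1.564, 0.098]
ft_force: [1.2, -0.5, 0.6]
opening: 0.0855
t 6.97 tcp [0.516  0.0939 0.1275] jig [-0.04    0.0105] q [ 0.06  0.2  -0.41  0.95  0.    0.09] F [ 1.2 -0.5  0.6] open 0.0855
R [[0.007, 0.033, 0.999], [0.001, 0.999, -0.033], [-1.0, 0.001, 0.007]]
slide [ 0.008  -0.1255  0.095 ] dr [ 1.5709  0.0049 -0.0063] 90.0
slide [ 0.008  -0.1255  0.095 ] dr [-1.5707  0.0063  0.0049] 90.0
```

```bash
python3 -m pendant '{"slide":[[0,-0.03,0.02],[0,-0.06,0.04],[0,-0.09,0.06],[0,-0.12,0.08],[0,-0.125,0.095]],"dr":[[0.12,0,0],[0.24,0,0],[0.36,0,0],[0.48,0,0],[0.6,0,0]],"jaw":[0,0,0,0,0]}';python3 -m pendant '{"slide":[[0,0,0],[0,0,0],[0,0,0],[0,0,0],[0,0,0]],"dr":[[0.12,0,0],[0.24,0,0],[0.36,0,0],[0.48,0,0],[0.6,0,0]],"jaw":[0,0,0,0,0]}';python3 -m pendant '{"slide":[[0,0,0],[0,0,0],[0,0,0],[0,0,0],[0,0,0]],"dr":[[0.12,0,0],[0.24,0,0],[0.37,0,0],[0.37,0,0],[0.37,0,0]],"jaw":[0,0,0,0,0]}';  python3 -c "
from h import *
st();plan(.055,-.118,.12,0);snap('scene','s4');snap('top','t4');crop('t4',165,125,335,240,4.7,'t4c');crop('s4',150,130,350,300,4,'s4c')"
```

```text
t: 7.38
eef_pos: [0.6076, -0.0389, 0.1249]
ee_rot: [0.228, 1.564, -0.415]
ft_force: [0.8, 0.8, 0.2]
opening: 0.0427
t: 7.8
eef_pos: [0.6056, -0.0346, 0.1243]
ee_rot: [1.237, 1.567, -0.002]
ft_force: [-0.2, -0.3, 0.4]
opening: 0.0429
t: 8.22
eef_pos: [0.6053, -0.0344, 0.1242]
ee_rot: [1.661, 1.568, 0.061]
ft_force: [0.1, 0.0, -0.7]
opening: 0.0427
t 8.22 tcp [ 0.6053 -0.0344  0.1242] jig [ 0.0534 -0.1148] q [-0.16  0.34 -0.23  0.99  0.    1.44] F [ 0.1  0.  -0.7] open 0.0427
R [[0.003, 1.0, -0.029], [0.0, -0.029, -1.0], [-1.0, 0.003, -0.0]]
slide [0.0042 0.0016 0.0032] dr [ 0.0036 -0.0002 -0.0026] 0.3
slide [0.0042 0.0016 0.0032] dr [-3.138e+00  4.100e-03 -4.000e-04] 179.8
```

View pics/t4c.png

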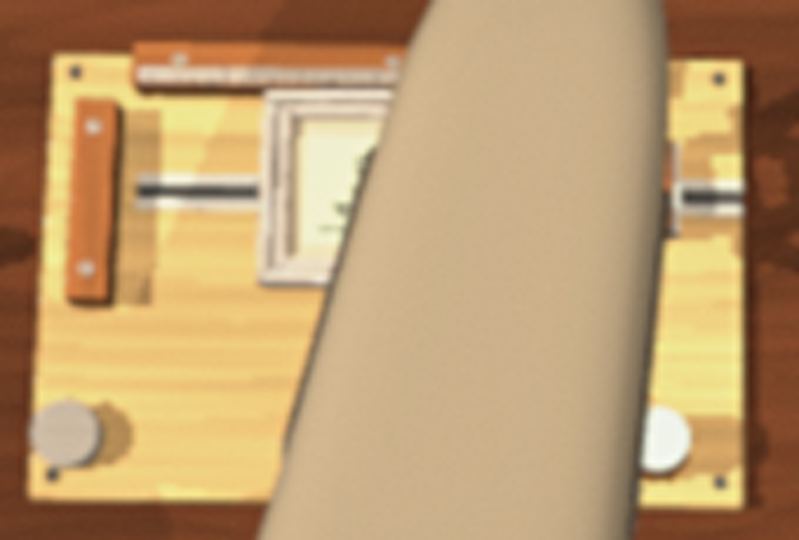

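View pics/s4c.png

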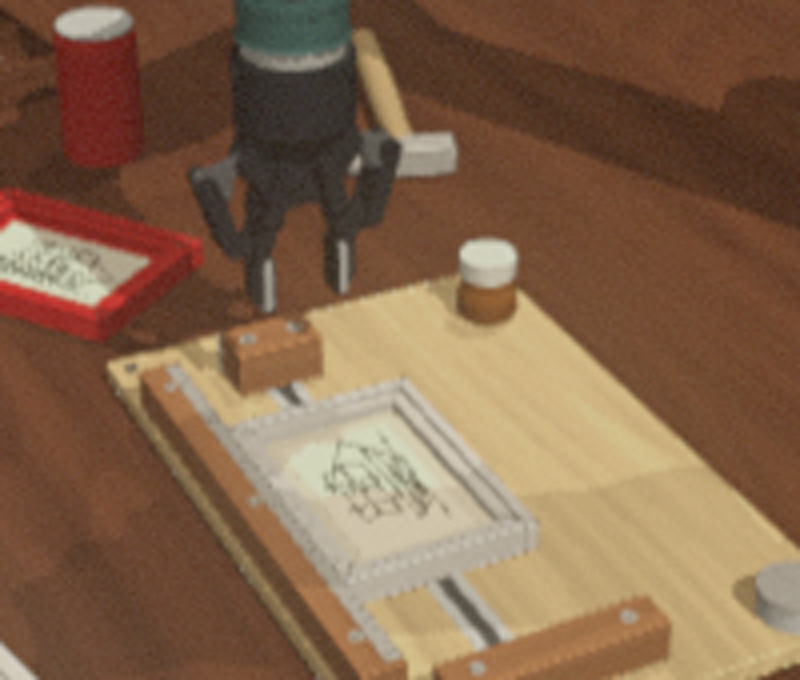

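```bash
python3 -c "
from h import *
c=load('t4'); q=lambda X,Y,z: w2j(at(c,165+X/4.7-.4,125+Y/4.7-.4,z)[:2])
print(q(266,90,.035),q(260,284,.035))
c=load('t3'); print(q(537,295,.035))
c=load('s4')
g=lambda X,Y,z: w2j(at(c,150+X/4-.4,130+Y/4-.4,z)[:2])
print('s',g(400,378,.035),g(538,522,.035),g(385,600,.035),g(320,370,.0475))
# tip height: column under TCP mean of tips
p,R=tool()
for d in(.012,.018,.025):
  for s in(-1,1): print(d,(proj(c,[p+R@np.array([d,s*.028,0])])-[150,130])*4)
"
```

```text
[0.11985718 0.08393707] [-0.0111653   0.08283292]
[-0.0162582  -0.09612012]
s [-0.00626829 -0.09298956] [-0.00908883  0.0863236 ] [0.10405633 0.11089627] [ 0.04441525 -0.10760525]
0.012 [[338.73477223 270.80245025]]
0.012 [[257.98854831 290.59178144]]
0.018 [[338.88897037 278.9093036 ]]
0.018 [[258.32982885 298.79921258]]
0.025 [[339.06799649 288.32146969]]
0.025 [[258.72602557 308.32731889]]
```

The left edge of the frame is at jig y≈0.084, so the right edge is near −0.096. The stop face is at −0.147, and the fingers go down into that gap.

```bash
python3 -m pendant '{"slide":[[0.0,0.0015,0.0067],[0.03,0.0015,0.0067],[0.06,0.0015,0.0067],[0.074,0.0015,0.0067],[0.074,0.0015,0.0067]],"dr":[[0.003,0,-0.002],[0.003,0,-0.002],[0.003,0,-0.002],[0.003,0,-0.002],[0.003,0,-0.002]],"jaw":[0,0,0,0,0]}';  python3 -c "
from h import *
st();plan(.055,-.011,.046,0);snap('scene','s5');crop('s5',150,130,350,300,4,'s5c')"
```

```text
t: 8.73
eef_pos: [0.6028, -0.0409, 0.0458]
ee_rot: [-1.729, 1.562, 2.949]
ft_force: [0.1, 0.6, 0.1]
opening: 0.0425
t 8.73 tcp [ 0.6028 -0.0409  0.0458] jig [ 0.0511 -0.1214] q [-0.17  0.43 -0.3   0.85  0.    1.43] F [0.1 0.6 0.1] open 0.0425
R [[-0.009, 0.999, -0.035], [0.002, -0.034, -0.999], [-1.0, -0.009, -0.001]]
slide [-0.      0.0037 -0.1104] dr [-0.0017 -0.0014  0.0087] 0.5
slide [-0.      0.0037 -0.1104] dr [3.1398e+00 1.3700e-02 2.2000e-03] 179.9
```

View pics/s5c.png

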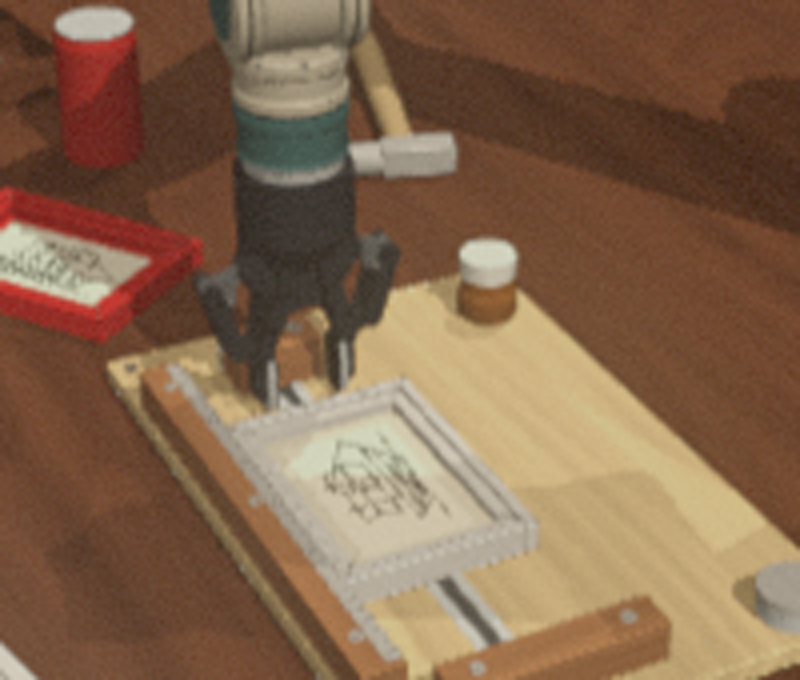

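The fingers are in the gap between stop and frame. I'll push left along the back fence.

```bash
python3 -m pendant '{"slide":[[0,0.001,-0.01],[0,0.001,-0.018],[0,0.002,-0.026],[0,0.002,-0.034],[0,0.003,-0.042]],"dr":[[0,0,0],[0,0,0],[0,0,0.004],[0,0,0.004],[0,0,0.008]],"jaw":[0,0,0,0,0]}';python3 -m pendant '{"slide":[[0,0,-0.008],[0,0,-0.016],[0,0,-0.024],[0,0,-0.032],[0,0,-0.04]],"dr":[[0,0,0],[0,0,0],[0,0,0],[0,0,0],[0,0,0]],"jaw":[0,0,0,0,0]}';  python3 -c "
from h import *
st();plan(.055,-.011,.046,0);snap('scene','s6');crop('s6',150,130,350,300,4,'s6c')"
```

```text
t: 9.2
eef_pos: [0.6106, -0.0001, 0.0515]
ee_rot: [0.928, 1.562, -0.678]
ft_force: [-4.7, -9.6, 4.9]
opening: 0.0424
t: 9.62
eef_pos: [0.612, 0.04, 0.0515]
ee_rot: [1.017, 1.562, -0.589]
ft_force: [-2.5, -6.2, 3.8]
opening: 0.0426
t 9.62 tcp [0.612  0.04   0.0515] jig [ 0.0576 -0.0402] q [-0.04  0.43 -0.29  0.85 -0.    1.57] F [-2.5 -6.2  3.8] open 0.0426
R [[0.007, 0.999, -0.035], [-0.005, -0.035, -0.999], [-1.0, 0.007, 0.005]]
slide [ 0.0054 -0.0027 -0.0292] dr [-0.0023  0.0046 -0.0074] 0.5
slide [ 0.0054 -0.0027 -0.0292] dr [ 3.1392 -0.0116 -0.0072] 179.9
```

View pics/s6c.png

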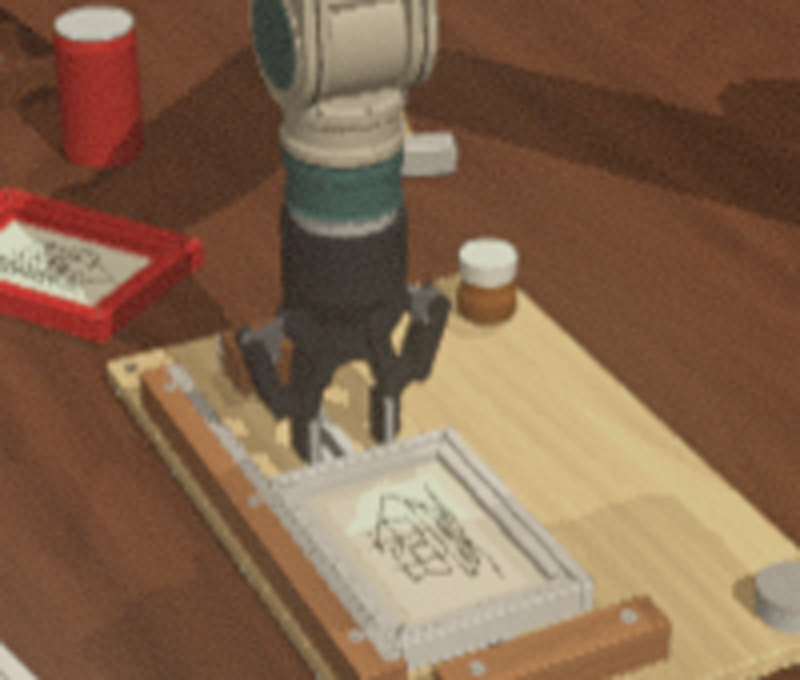

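Pushing works, with the frame about 30 mm from the end fence. The tool has ridden up 5 mm, so I'll back off, lower and continue.

```bash
python3 -m pendant '{"slide":[[0,-0.002,0.008],[0.006,-0.002,0.008],[0.006,-0.002,0.008]],"dr":[[0,0,0],[0,0.004,-0.007],[0,0.004,-0.007]],"jaw":[0,0,0]}';python3 -c "
from h import *
st();plan(.055,-.011,.045,0)"
```

```text
t: 9.92
eef_pos: [0.61, 0.0329, 0.0435]
ee_rot: [3.136, 1.565, 1.53]
ft_force: [0.1, -0.1, -0.3]
opening: 0.0426
t 9.92 tcp [0.61   0.0329 0.0435] jig [ 0.0558 -0.0474] q [-0.05  0.44 -0.29  0.84  0.01  1.55] F [ 0.1 -0.1 -0.3] open 0.0426
R [[0.0, 0.999, -0.035], [0.006, -0.035, -0.999], [-1.0, 0.0, -0.006]]
slide [-0.0013 -0.0009 -0.0364] dr [-0.0027 -0.0057 -0.    ] 0.4
slide [-0.0013 -0.0009 -0.0364] dr [ 3.1389e+00 -1.0000e-04  8.9000e-03] 179.8
```

```bash
python3 -m pendant '{"slide":[[0,0,-0.008],[0,0,-0.014],[0,0,-0.02],[0,0,-0.026],[0,0,-0.032]],"dr":[[0,0,0],[0,0,0],[0,0,0],[0,0,0],[0,0,0]],"jaw":[0,0,0,0,0]}';python3 -c "
from h import *
st();plan(.055,-.011,.045,0)"
```

```text
t: 10.33
eef_pos: [0.6108, 0.0656, 0.0438]
ee_rot: [-3.023, 1.566, 1.655]
ft_force: [-0.5, -1.4, -1.0]
opening: 0.0427
t 10.33 tcp [0.6108 0.0656 0.0438] jig [ 0.0556 -0.0147] q [-0.    0.44 -0.28  0.85  0.    1.61] F [-0.5 -1.4 -1. ] open 0.0427
R [[-0.0, 0.999, -0.035], [0.004, -0.035, -0.999], [-1.0, -0.001, -0.004]]
slide [-0.0012 -0.0006 -0.0037] dr [-0.0022 -0.0044  0.0005] 0.3
slide [-0.0012 -0.0006 -0.0037] dr [3.1394e+00 8.0000e-04 7.0000e-03] 179.9
```

```bash
python3 -m pendant '{"slide":[[0,0,-0.0015],[0,0,-0.003],[0,0,-0.0045],[0,0,-0.006],[0,0,-0.007]],"dr":[[0,0,0],[0,0,0],[0,0,0],[0,0,0],[0,0,0]],"jaw":[0,0,0,0,0]}';python3 -c "
from h import *
st();snap('scene','s7');crop('s7',180,160,350,310,4.6,'s7c')"
```

```text
t: 10.75
eef_pos: [0.6111, 0.07, 0.044]
ee_rot: [-0.363, 1.57, -1.969]
ft_force: [0.0, -8.3, -0.4]
opening: 0.0428
t 10.75 tcp [0.6111 0.07   0.044 ] jig [ 0.0558 -0.0103] q [ 0.01  0.44 -0.28  0.85 -0.    1.62] F [ 0.  -8.3 -0.4] open 0.0428
R [[-0.0, 0.999, -0.036], [-0.001, -0.036, -0.999], [-1.0, -0.0, 0.001]]
```

View pics/s7c.png

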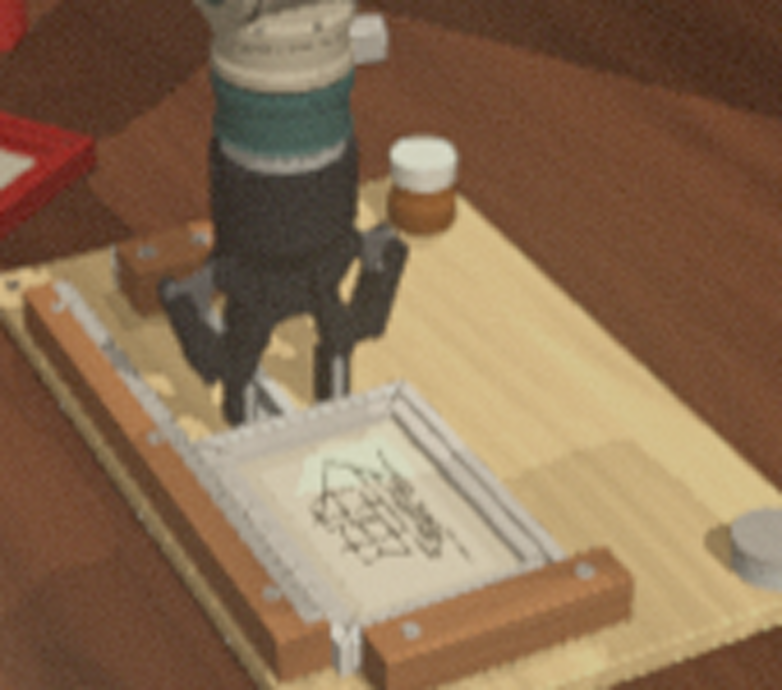

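```bash
python3 -m pendant '{"slide":[[0,0,-0.002],[0,0,-0.003],[0,0,-0.003]],"dr":[[0,0,0],[0,0,0],[0,0,0]],"jaw":[0,0,0]}';python3 -c "
from h import *
st();snap('top','t7');crop('t7',165,125,335,240,4.7,'t7c')"
```

```text
t: 11.05
eef_pos: [0.6111, 0.0702, 0.0441]
ee_rot: [-0.05, 1.564, -1.658]
ft_force: [-1.1, -14.6, -0.2]
opening: 0.0425
t 11.05 tcp [0.6111 0.0702 0.0441] jig [ 0.0558 -0.0101] q [ 0.01  0.44 -0.28  0.85 -0.01  1.62] F [ -1.1 -14.6  -0.2] open 0.0425
R [[-0.001, 0.999, -0.037], [-0.007, -0.037, -0.999], [-1.0, -0.0, 0.007]]
```

View pics/t7c.png

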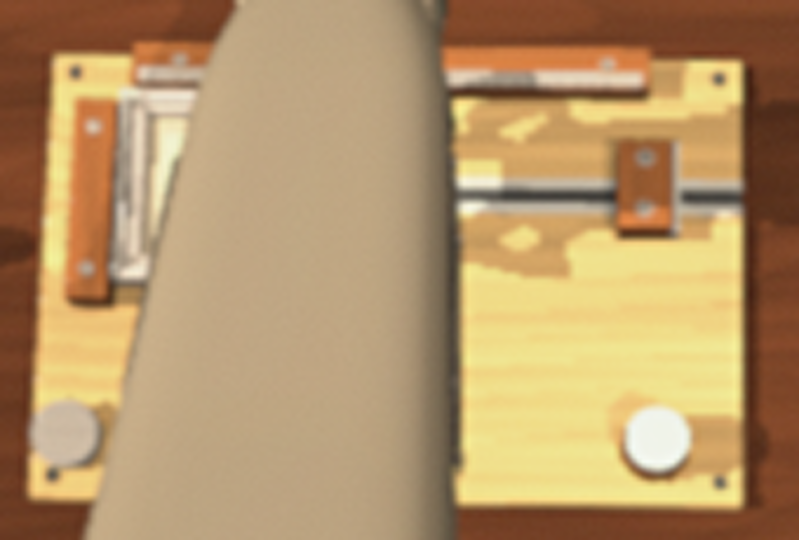

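```bash
python3 -m pendant '{"slide":[[0,0,0.012],[0,0,0.03],[-0.03,0,0.03],[-0.07,0,0.05],[-0.09,0,0.09]],"dr":[[0,0,0],[0,0,0],[0,0,0],[0,0,0],[0,0,0]],"jaw":[0,0,0,0,0]}';python3 -m pendant '{"slide":[[0,0,0.04],[0,0,0.08],[0,0,0.12],[0,0,0.14],[0,0,0.14]],"dr":[[0,0,0],[0,0,0],[0,0,0],[0,0,0],[0,0,0]],"jaw":[0,0,0,0,0]}';python3 -c "
from h import *
st();snap('top','t8');crop('t8',165,125,335,240,4.7,'t8c');snap('scene','s8');crop('s8',180,160,350,310,4.6,'s8c')"
```

```text
t: 11.52
eef_pos: [0.6102, -0.0084, 0.1346]
ee_rot: [2.621, 1.561, 1.02]
ft_force: [2.0, -1.2, 0.8]
opening: 0.043
t: 11.93
eef_pos: [0.6042, -0.1549, 0.1312]
ee_rot: [2.535, 1.565, 0.924]
ft_force: [0.8, 0.7, -0.2]
opening: 0.0427
t 11.93 tcp [ 0.6042 -0.1549  0.1312] jig [ 0.0562 -0.2352] q [-0.36  0.36 -0.19  1.02  0.01  1.25] F [ 0.8  0.7 -0.2] open 0.0427
R [[0.003, 0.999, -0.04], [0.004, -0.04, -0.999], [-1.0, 0.003, -0.004]]
```

View pics/t8c.png

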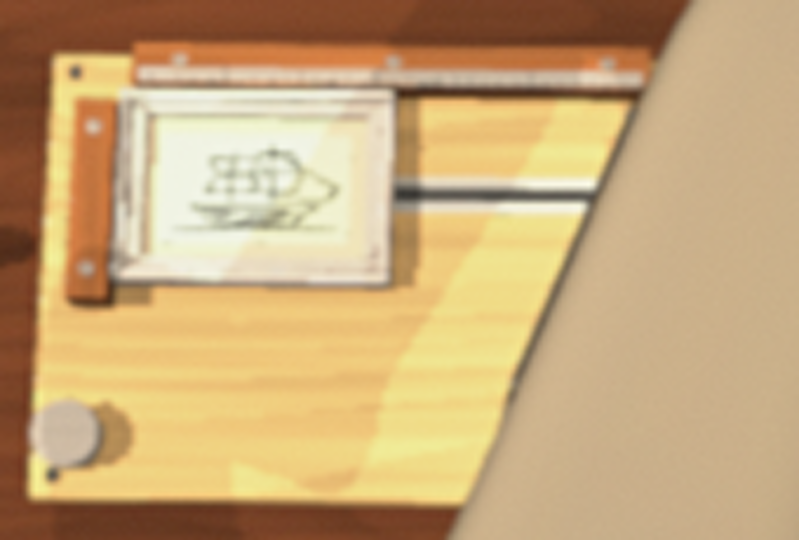

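View pics/s8c.png

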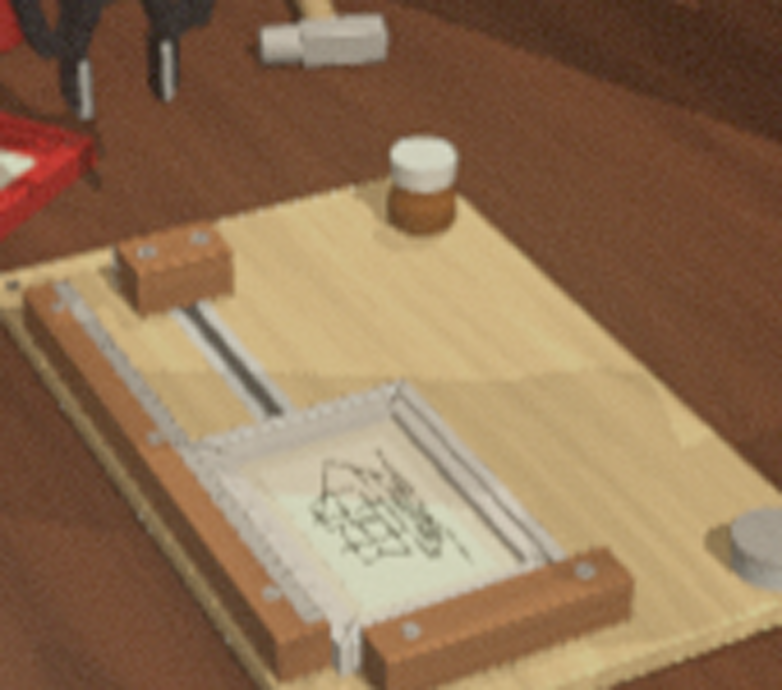

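The frame looks flush on both fences: its corner sits in the angle at crop (120,92) and there is no visible board strip. I'll give it one confirming nudge toward the back fence before setting the stop.

```bash
python3 -m pendant '{"slide":[[0,-0.013,-0.038],[0,-0.026,-0.076],[0,-0.04,-0.114],[0,-0.053,-0.152],[0,-0.066,-0.19]],"dr":[[0,0,0],[0,0,0],[0,0,0],[0,0,0],[0,0,0]],"jaw":[-1,-1,-1,-1,-1]}';python3 -m pendant '{"slide":[[0,-0.013,-0.038],[0,-0.026,-0.076],[0,-0.04,-0.114],[0,-0.053,-0.135],[0,-0.053,-0.135]],"dr":[[0,0,0],[0,0,0],[0,0,0],[0,0,0],[0,0,0]],"jaw":[-1,-1,-1,-1,-1]}';python3 -c "
from h import *
st();plan(-.045,.09,.048,0)"
```

```text
t: 12.45
eef_pos: [0.5427, 0.0451, 0.1314]
ee_rot: [-3.119, 1.564, 1.56]
ft_force: [0.3, 0.4, 0.4]
opening: -0.0001
t: 12.87
eef_pos: [0.4921, 0.1837, 0.1318]
ee_rot: [-2.769, 1.563, 1.916]
ft_force: [0.6, -0.9, -0.2]
opening: 0.0003
t 12.87 tcp [0.4921 0.1837 0.1318] jig [-0.0669  0.0995] q [ 0.23  0.2  -0.4   0.97  0.01  1.83] F [ 0.6 -0.9 -0.2] open 0.0003
R [[-0.003, 1.0, -0.027], [0.007, -0.027, -1.0], [-1.0, -0.003, -0.007]]
slide [0.0836 0.0221 0.0102] dr [ 0.0058 -0.0074  0.0029] 0.6
slide [0.0836 0.0221 0.0102] dr [-3.1358 -0.0046 -0.0116] 179.7
```

```bash
python3 -m pendant '{"slide":[[0.03,0.005,0.01],[0.06,0.005,0.01],[0.083,0.005,0.01],[0.083,0.005,0.01],[0.083,0.012,0.01]],"dr":[[0.006,-0.007,0.003],[0.006,-0.007,0.003],[0.006,-0.007,0.003],[0.006,-0.007,0.003],[0.006,-0.007,0.003]],"jaw":[-1,-1,-1,-1,-1]}';python3 -c "
from h import *
st();plan(-.0245,.09,.048,0)
snap('scene','s9');crop('s9',180,160,380,310,4,'s9c')"
```

```text
t: 13.28
eef_pos: [0.5042, 0.1686, 0.0475]
ee_rot: [-0.797, 1.566, -2.407]
ft_force: [0.3, -1.3, 0.3]
opening: -0.0
t 13.28 tcp [0.5042 0.1686 0.0475] jig [-0.0543  0.0848] q [ 0.2   0.32 -0.46  0.79 -0.    1.81] F [ 0.3 -1.3  0.3] open -0.0
R [[-0.003, 0.999, -0.04], [-0.003, -0.04, -0.999], [-1.0, -0.003, 0.003]]
slide [-0.0006  0.0298 -0.0054] dr [-0.0069  0.0031  0.0032] 0.5
slide [-0.0006  0.0298 -0.0054] dr [ 3.1347  0.005  -0.0048] 179.6
```

View pics/s9c.png

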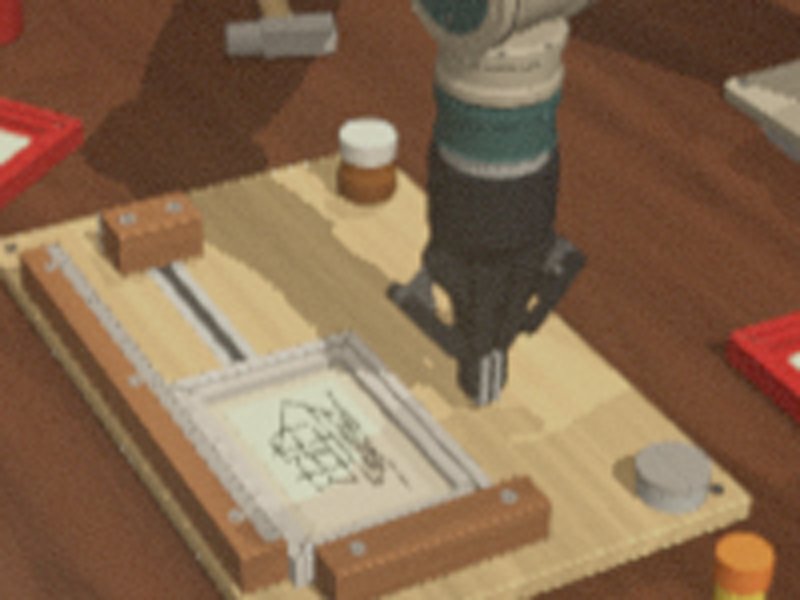

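```bash
python3 -m pendant '{"slide":[[0,0.008,-0.005],[0,0.016,-0.005],[0,0.022,-0.005],[0,0.025,-0.005],[0,0.028,-0.005]],"dr":[[0,0,0],[0,0,0],[0,0,0],[0,0,0],[0,0,0]],"jaw":[-1,-1,-1,-1,-1]}';python3 -c "
from h import *
st()"; python3 -m pendant '{"slide":[[0,0.002,0],[0,0.004,0],[0,0.005,0],[0,0.005,0]],"dr":[[0,0,0],[0,0,0],[0,0,0],[0,0,0]],"jaw":[-1,-1,-1,-1]}';python3 -c "
from h import *
st()"
```

```text
t: 13.75
eef_pos: [0.5361, 0.1727, 0.05]
ee_rot: [1.125, 1.569, -0.487]
ft_force: [-7.9, 1.1, 12.5]
opening: -0.0002
t 13.75 tcp [0.5361 0.1727 0.05  ] jig [-0.0226  0.0899] q [ 0.2   0.36 -0.4   0.82 -0.    1.81] F [-7.9  1.1 12.5] open -0.0002
R [[0.002, 0.999, -0.041], [-0.001, -0.041, -0.999], [-1.0, 0.002, 0.001]]
t: 14.08
eef_pos: [0.5365, 0.1727, 0.05]
ee_rot: [-1.444, 1.565, -3.055]
ft_force: [-12.6, 1.0, 17.5]
opening: 0.0
t 14.08 tcp [0.5365 0.1727 0.05  ] jig [-0.0222  0.0899] q [ 0.2   0.36 -0.39  0.83  0.    1.81] F [-12.6   1.   17.5] open 0.0
R [[-0.006, 0.999, -0.04], [-0.001, -0.04, -0.999], [-1.0, -0.006, 0.001]]
```

```bash
python3 -m pendant '{"slide":[[0,-0.012,0],[0,-0.025,0],[-0.03,-0.025,0],[-0.065,-0.025,0.02],[-0.085,-0.025,0.05]],"dr":[[0,0,0],[0,0,0],[0,0,0],[0,0,0],[0,0,0]],"jaw":[-1,-1,-1,-1,-1]}';python3 -m pendant '{"slide":[[0,0.013,0.038],[0,0.026,0.076],[0,0.04,0.114],[0,0.053,0.152],[0,0.066,0.19]],"dr":[[0,0,0],[0,0,0],[0,0,0],[0,0,0],[0,0,0]],"jaw":[-1,-1,-1,-1,-1]}';python3 -c "
from h import *
st();plan(.055,-.23,.13,0)"
```

```text
t: 14.5
eef_pos: [0.5148, 0.1245, 0.137]
ee_rot: [1.407, 1.564, -0.201]
ft_force: [1.2, -0.1, -0.4]
opening: 0.0
t: 14.92
eef_pos: [0.5719, -0.0713, 0.1351]
ee_rot: [0.963, 1.566, -0.649]
ft_force: [1.0, -0.1, 0.2]
opening: 0.0002
t 14.92 tcp [ 0.5719 -0.0713  0.1351] jig [ 0.0212 -0.1528] q [-0.24  0.28 -0.29  0.99 -0.    1.38] F [ 1.  -0.1  0.2] open 0.0002
R [[0.004, 0.999, -0.041], [-0.003, -0.041, -0.999], [-1.0, 0.004, 0.003]]
slide [0.0055 0.0344 0.0769] dr [-0.0085  0.0026 -0.0036] 0.6
slide [0.0055 0.0344 0.0769] dr [ 3.1331 -0.0057 -0.004 ] 179.5
```

```bash
python3 -m pendant '{"slide":[[0,0.018,0.038],[0,0.034,0.078],[0.02,0.034,0.078],[0.06,0.034,0.078],[0.06,0.034,0.078]],"dr":[[-0.008,0,-0.003],[-0.008,0,-0.003],[-0.008,0,-0.003],[-0.008,0,-0.003],[-0.008,0,-0.003]],"jaw":[-1,-1,-1,-1,-1]}';python3 -c "
from h import *
st();plan(.055,-.011,.047,0);snap('top','t10');crop('t10',165,125,335,240,4.7,'t10c');snap('scene','s10');crop('s10',180,160,380,310,4,'s10c')"
```

```text
t: 15.33
eef_pos: [0.5979, -0.1485, 0.0686]
ee_rot: [-1.659, 1.56, 3.018]
ft_force: [-1.5, 1.8, -2.2]
opening: 0.0002
t 15.33 tcp [ 0.5979 -0.1485  0.0686] jig [ 0.0498 -0.2291] q [-0.35  0.42 -0.25  0.91 -0.    1.26] F [-1.5  1.8 -2.2] open 0.0002
R [[-0.011, 0.999, -0.035], [0.001, -0.035, -0.999], [-1.0, -0.011, -0.001]]
slide [ 0.0218  0.0049 -0.2181] dr [-0.0025 -0.001   0.0107] 0.6
slide [ 0.0218  0.0049 -0.2181] dr [3.139e+00 1.680e-02 1.500e-03] 179.9
```

View pics/t10c.png

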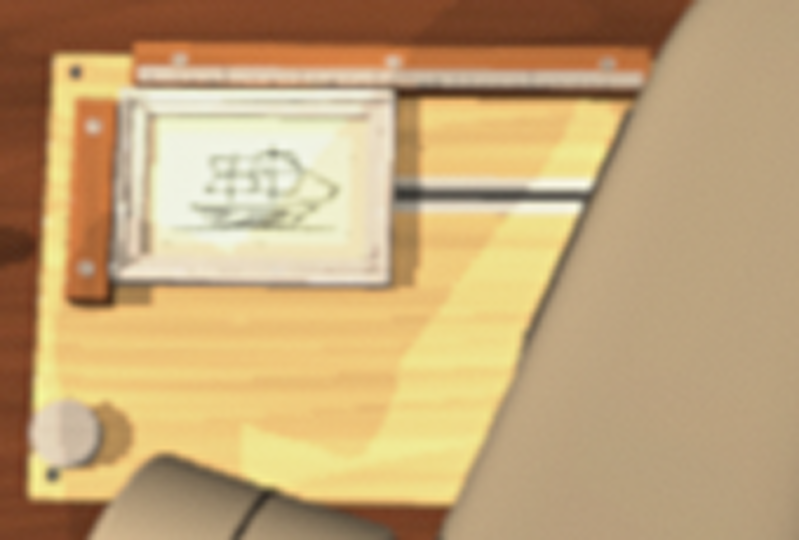

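View pics/s10c.png

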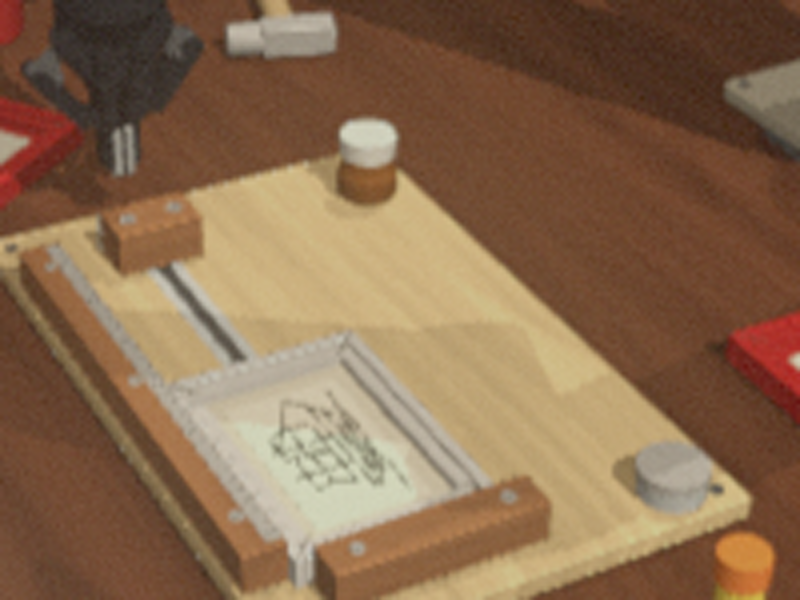

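The frame is unchanged by the nudge, so it was already flush. The finger is behind the stop at scene crop (122,165). Now lower it and push the stop.

```bash
python3 -m pendant '{"slide":[[0.01,0.004,0],[0.022,0.005,0],[0.022,0.005,0]],"dr":[[0,0,0.01],[0,0,0.01],[0,0,0.01]],"jaw":[-1,-1,-1]}'; python3 -m pendant '{"slide":[[0,0,-0.01],[0,0,-0.02],[0,0,-0.03],[0,0,-0.04],[0,0,-0.05]],"dr":[[0,0,0],[0,0,0],[0,0,0],[0,0,0],[0,0,0]],"jaw":[-1,-1,-1,-1,-1]}';python3 -c "
from h import *
st();plan(.055,-.0515,.047,0);snap('scene','s11');crop('s11',180,160,380,310,4,'s11c')"
```

```text
t: 15.68
eef_pos: [0.6072, -0.1483, 0.0525]
ee_rot: [1.324, 1.562, -0.279]
ft_force: [-1.9, 0.9, 0.3]
opening: -0.0001
t: 16.1
eef_pos: [0.6096, -0.0982, 0.0537]
ee_rot: [1.198, 1.559, -0.406]
ft_force: [-0.3, -2.5, 2.7]
opening: 0.0002
t 16.1 tcp [ 0.6096 -0.0982  0.0537] jig [ 0.0598 -0.1785] q [-0.26  0.43 -0.28  0.85 -0.    1.34] F [-0.3 -2.5  2.7] open 0.0002
R [[0.011, 0.999, -0.033], [-0.005, -0.033, -0.999], [-1.0, 0.011, 0.004]]
slide [ 0.0061 -0.0048 -0.127 ] dr [ 0.0001  0.0043 -0.0109] 0.7
slide [ 0.0061 -0.0048 -0.127 ] dr [-3.1415  0.0172  0.0067] 180.0
```

View pics/s11c.png

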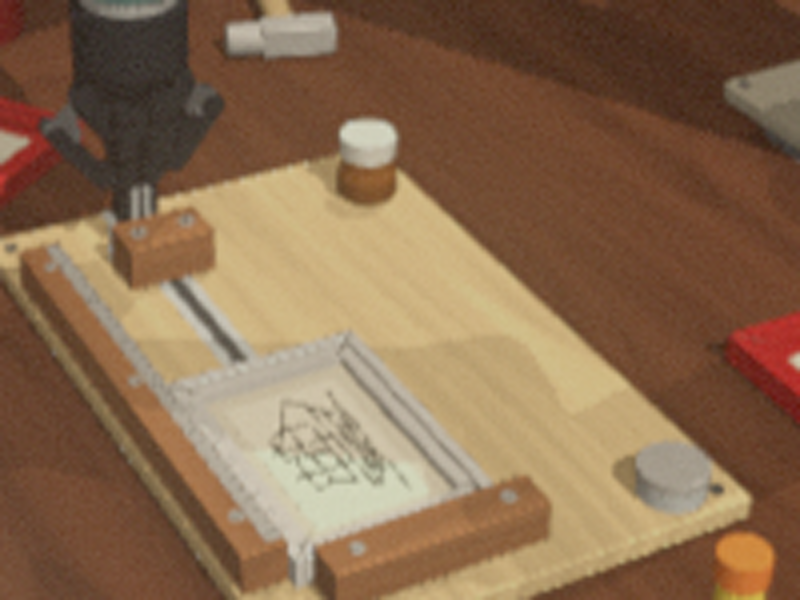

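```bash
python3 -m pendant '{"slide":[[0.002,-0.002,-0.012],[0.004,-0.004,-0.024],[0.004,-0.004,-0.036],[0.004,-0.004,-0.048],[0.004,-0.004,-0.06]],"dr":[[0,0.004,-0.01],[0,0.004,-0.01],[0,0.004,-0.01],[0,0.004,-0.01],[0,0.004,-0.01]],"jaw":[-1,-1,-1,-1,-1]}';python3 -m pendant '{"slide":[[0,0,-0.012],[0,0,-0.024],[0,0,-0.036],[0,0,-0.044],[0,0,-0.05]],"dr":[[0,0,0],[0,0,0],[0,0,0],[0,0,0],[0,0,0]],"jaw":[-1,-1,-1,-1,-1]}';python3 -c "
from h import *
st();plan(.055,-.0515,.047,0);snap('scene','s12');crop('s12',180,160,380,310,4,'s12c')"
```

```text
t: 16.57
eef_pos: [0.6072, -0.0377, 0.0485]
ee_rot: [-3.104, 1.569, 1.575]
ft_force: [0.8, -2.0, 0.3]
opening: -0.0001
t: 16.98
eef_pos: [0.6086, 0.0125, 0.0485]
ee_rot: [-2.765, 1.569, 1.915]
ft_force: [0.9, -2.2, 0.3]
opening: 0.0002
t 16.98 tcp [0.6086 0.0125 0.0485] jig [ 0.0551 -0.0678] q [-0.09  0.43 -0.29  0.85  0.    1.52] F [ 0.9 -2.2  0.3] open 0.0002
R [[-0.001, 0.999, -0.032], [0.002, -0.032, -0.999], [-1.0, -0.001, -0.002]]
slide [ 0.0015 -0.0001 -0.0163] dr [ 0.0006 -0.0017  0.0007] 0.1
slide [ 0.0015 -0.0001 -0.0163] dr [-3.141e+00 -1.100e-03 -2.700e-03] 180.0
```

View pics/s12c.png

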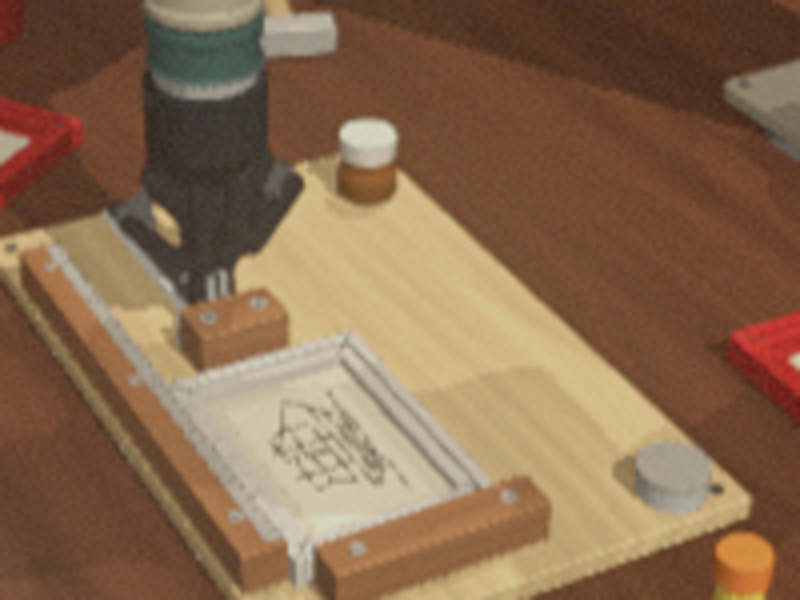

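```bash
python3 -m pendant '{"slide":[[0,0,-0.005],[0,0,-0.009],[0,0,-0.012],[0,0,-0.015],[0,0,-0.017]],"dr":[[0,0,0],[0,0,0],[0,0,0],[0,0,0],[0,0,0]],"jaw":[-1,-1,-1,-1,-1]}'; python3 -m pendant '{"slide":[[0,0,-0.001],[0,0,-0.001]],"dr":[[0,0,0],[0,0,0]],"jaw":[-1,-1]}'; python3 -c "
from h import *
st()"
```

```text
t: 17.45
eef_pos: [0.6087, 0.0282, 0.0484]
ee_rot: [-2.385, 1.569, 2.294]
ft_force: [-0.7, -2.3, 0.1]
opening: -0.0001
t: 17.62
eef_pos: [0.6088, 0.0294, 0.0484]
ee_rot: [-2.568, 1.568, 2.112]
ft_force: [-0.6, -1.4, -0.9]
opening: 0.0003
t 17.62 tcp [0.6088 0.0294 0.0484] jig [ 0.0548 -0.0509] q [-0.06  0.43 -0.29  0.85  0.    1.55] F [-0.6 -1.4 -0.9] open 0.0003
R [[-0.001, 0.999, -0.033], [0.002, -0.033, -0.999], [-1.0, -0.001, -0.002]]
```

```bash
python3 -m pendant '{"slide":[[0,0,-0.001],[0,0,-0.002],[0,0,-0.003],[0,0,-0.003]],"dr":[[0,0,0],[0,0,0],[0,0,0],[0,0,0]],"jaw":[-1,-1,-1,-1]}'; python3 -c "
from h import *
st()"
```

```text
t: 17.95
eef_pos: [0.6089, 0.0296, 0.0485]
ee_rot: [-0.297, 1.566, -1.902]
ft_force: [-2.6, -9.0, 0.7]
opening: -0.0002
t 17.95 tcp [0.6089 0.0296 0.0485] jig [ 0.0549 -0.0507] q [-0.06  0.43 -0.29  0.85 -0.    1.55] F [-2.6 -9.   0.7] open -0.0002
R [[-0.002, 0.999, -0.035], [-0.005, -0.035, -0.999], [-1.0, -0.001, 0.005]]
```

The stop halts at 9 N with no further travel. That matches the frame contact: −0.0101 − 0.0405 = −0.0506. Retreat and check.

```bash
python3 -m pendant '{"slide":[[0,0,0.01],[0,0,0.03],[-0.03,0,0.04],[-0.07,0,0.05],[-0.1,0,0.08]],"dr":[[0,0,0],[0,0,0],[0,0,0],[0,0,0],[0,0,0]],"jaw":[-1,-1,-1,-1,-1]}';python3 -m pendant '{"slide":[[0,0,0.04],[0,0,0.08],[-0.02,-0.01,0.12],[-0.05,-0.02,0.16],[-0.05,-0.04,0.19]],"dr":[[0,0,0],[0,0,0],[0,0,0],[0,0,0],[0,0,0]],"jaw":[-1,-1,-1,-1,-1]}';python3 -m pendant '{"slide":[[0,-0.02,0.03],[0,-0.04,0.06],[0,-0.06,0.06],[0,-0.06,0.06]],"dr":[[0,0,0],[0,0,0],[0,0,0],[0,0,0]],"jaw":[-1,-1,-1,-1]}';python3 -c "
from h import *
st();snap('top','t13');crop('t13',165,125,335,240,4.7,'t13c');snap('scene','s13');crop('s13',180,160,350,310,4.6,'s13c')"
```

```text
t: 18.37
eef_pos: [0.6074, -0.0456, 0.1499]
ee_rot: [2.899, 1.565, 1.299]
ft_force: [1.2, 0.1, 0.0]
opening: 0.0
t: 18.78
eef_pos: [0.5666, -0.234, 0.2007]
ee_rot: [1.629, 1.562, 0.026]
ft_force: [1.4, -1.2, 0.8]
opening: -0.0004
t: 19.12
eef_pos: [0.4985, -0.2905, 0.1968]
ee_rot: [-2.913, 1.567, 1.763]
ft_force: [-0.7, 0.8, -0.2]
opening: -0.0003
t 19.12 tcp [ 0.4985 -0.2905  0.1968] jig [-0.045  -0.3742] q [-0.64  0.23 -0.21  1.13  0.    0.97] F [-0.7  0.8 -0.2] open -0.0003
R [[-0.001, 0.999, -0.037], [0.004, -0.037, -0.999], [-1.0, -0.001, -0.004]]
```

View pics/t13c.png

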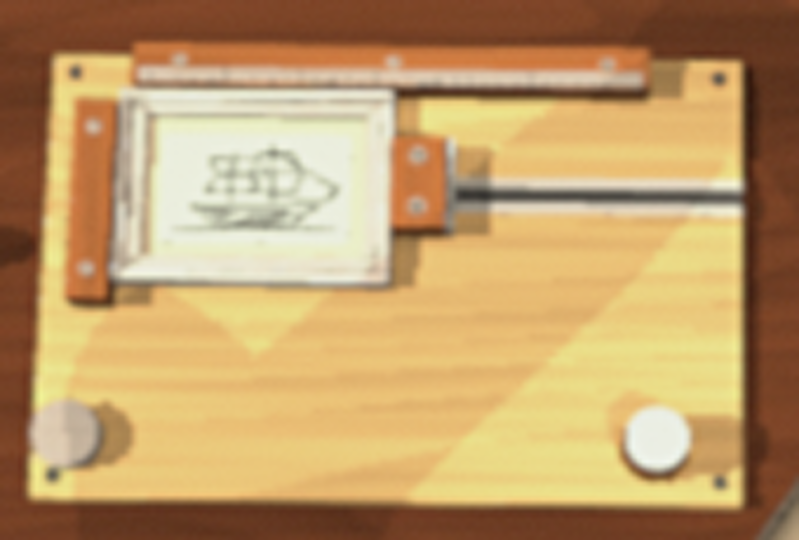

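View pics/s13c.png

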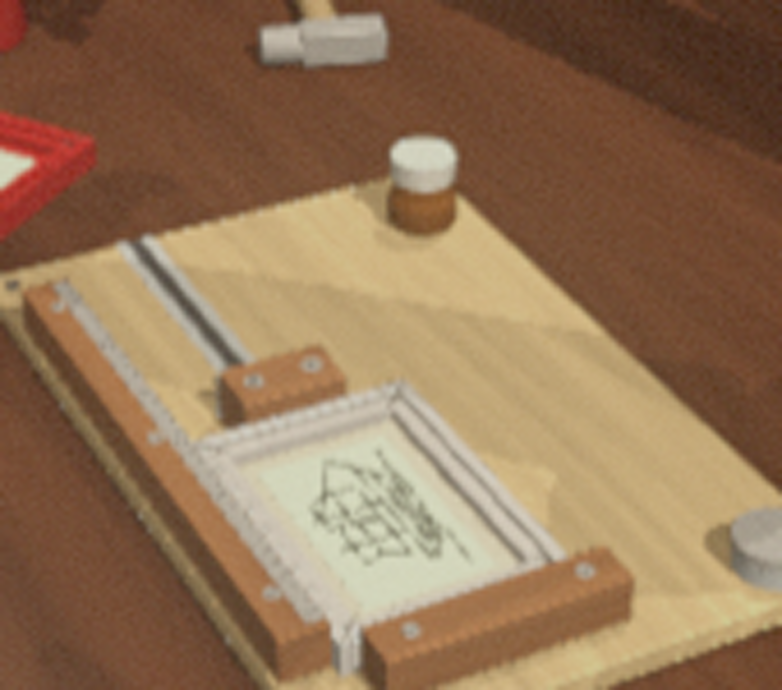

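View pics/t13.png

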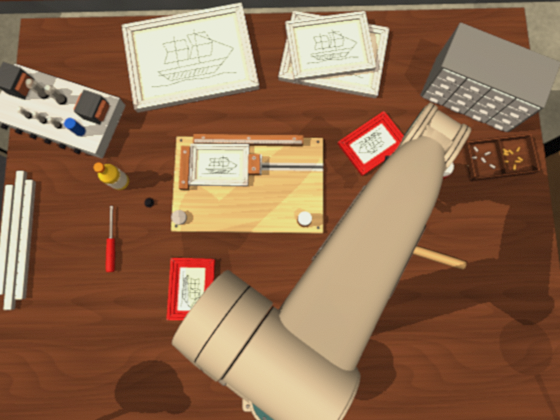

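The frame sits flush in the corner, with crop corners at about (122,92), (394,92), (390,284) and (112,283). The stop at (393–450, 138–230) touches its right end, and everything else is where it was. I'll do a quick numeric check, then hand in.

```bash
python3 -c "
from h import *
c=load('t13'); q=lambda X,Y,z: at(c,165+X/4.7-.4,125+Y/4.7-.4,z)[:2]
f=rigid([(.065,.09),(.065,-.09),(-.065,-.09),(-.065,.09)],[q(121,91,.035),q(394,92,.035),q(389,284,.035),q(111,281,.035)])
print(w2j(f[1]),np.degrees(f[0]-JA),f[2]); print('stop',w2j(q(393,138,.0475)),sense()['t'])
from station import hand_in
print(hand_in())"
```

```text
[0.05425577 0.08946657] 0.18914087803672877 [0.93580847 0.10176688 0.38686145 0.68847161]
stop [ 0.08399563 -0.00153692] 19.2167
the job is handed in; nothing more can be done
None
```

The frame is set up in the jig, flush against both fences, with the sliding stop pushed snug against its free end. I handed the job in at 19.2 s, well inside the 46 s limit.

- **Pushing the frame:** I pushed it square to the back fence with both fingers, then along that fence to the end fence. One last nudge toward the back fence did not move it. After that I pushed the stop up from behind. Nothing was picked up.
- **Frame position:** the last picture puts its centre at jig x 54.3, y 89.5 mm, against the target of 55, 90. It is turned 0.2° from square. Both are within the 2 mm calibration error.
- **Contact at the fences:** the frame stopped moving under about 15 N at the end fence and 13 N at the back fence.
- **Stop:** it stopped moving at about 9 N, at the travel expected for touching the frame. The picture puts its face about 1.5 mm short of the frame end. That is also within calibration error, but it means the snug fit rests on the force reading, not the picture.
- **Other things on the bench:** the jar, tin, knob, glue bottle, screwdriver and both red frames look unmoved in the last top view. The arm covered the can and part of the hammer there, so I did not check them in full. I never worked near the can. The visible hammer head has not moved.
- **Force side effect:** the last nudge toward the back fence also pressed down on the frame's edge with about 18 N, with no visible effect.

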